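# Lay up a small wooden book case in the binder's case tray

## Robot

A 6-joint arm with a two-finger parallel gripper is mounted at the origin on the work surface. World frame = base frame: x ahead of the robot, y to its left, z up, the work surface at z = 0. Lengths are in m, angles in degrees, forces in N, time in s.
With the tool pointing down it reaches from about 0.4 to 0.825 m from the base axis. Payload 7 kg.
Tool frame: the origin (TCP) lies on the centre line of the jaws, within the pads' length; the fingertips stand 19 mm ahead of it and the grasp point (between the pads) is the TCP (r.tip_extent is the distance from the TCP to the fingertips, in m); z points along the fingers, y is the line along which they close (so a half turn about z gives the same grasp; the last joint's range is limited). The gripper opens to 88 mm and grips with 3 to 60 N. Pads are 19 mm wide; open, the fingers measure 130 mm over their backs; the gripper's body (78 mm by 193 mm) begins 47 mm behind the grasp point.
Start: joints at [84.861, 20.546, 0.682, 0, -70.136, -16.507], TCP at [0.249, 0.627, 0.246] pointing down, gripper open.
Joint ranges: [-176.03, 176.03], [-82.01, 121.73], [-58.28, 71.71], [-173.87, 95.51], [-174.79, -0.11], [-173.66, 173.66]. Speed limits (degrees/s): [136.94, 136.94, 172.46, 180, 180, 180].

## Interface

Orientations are given as [roll, pitch, yaw] about the fixed x, y, z axes, in that order (R = Rz(yaw) Ry(pitch) Rx(roll)).
In Python, from plant import r gives the robot as it stands. The module is installed in compiled form; this text tells all that it offers.
- The arm moves only by the tool jog_arm, never from a script. Its argument "deltas" is a list that holds one entry, the list of rows, each a list of 5 numbers: the opening, from -1 (shut) to 1 (fully open), then the shift along the world's x, y, z in cm, then the turn about the world's z in rad. In form: [[[claw, dx, dy, dz, turn], ...]]. A call has 1 to 8 rows; each row shifts and turns the commanded pose from where the row before left it; what a row does not reach is not made up. A row lasts 1/8 s, in which the tool goes at most 62.5 mm and 10.7 degrees, less where a joint would pass 70% of its speed; a pose out of reach is approached as far as the arm can. A call with a gripper value outside its range is refused whole. The fingers move at their own pace and stop on an object; "force" is the grip in N (left out, the last holds). Time passes only in rows, so rows that do not move let the fingers close. It gives the time, the measured TCP pose, the force, the opening and the grip force at its end, in the units of the state.
- r.get_state(): the state, without advancing time (a new reading comes with each control period).
- r.capture(name): name is "scene" or "side" or "wrist"; returns the picture (384x512x3 uint8, blue, green, red); there is no depth.
- r.camera_info(name): a dict with "fx", "fy", "cx", "cy" (pixels), "view" (4x4, takes a point from world to camera coordinates). Camera axes: x right, y up, looking along -z (the intrinsics and any distortion apply to the point x, -y, -z); pixel columns grow to the right and rows downward; lengths in m; the calibration is good to about 2 mm. A picture is of the moment at which its call begins: read the wrist's pose just before it. camera_info takes no time and is no camera call; for the wrist camera it gives the pose at the moment of the call.
- r.close_job(): hands the job in; it is judged then, once.
The state is a dict: "time_s": time; "joints": joint angles; "qd": joint speeds; "joint_torque": joint torques, N m; "tcp_pos": TCP position; "eef_rot": TCP orientation; "contact_force": force on the tool from outside, world axes, zero at the start; "moment": the same for the moment, N m; "gripper_width": finger opening in m; "gripper_force": force on a finger pad.
Only numpy, scipy, OpenCV 4.12 (cv2) and the standard library are available. Lean on these libraries where they do the work, as an engineer would, in place of code of your own. Each camera call takes 0.05 s, during which the arm holds its last target. There are 200 camera calls.

## Task

Gather the parts of one small book case into the case tray: seen with its row of tail stops towards you, the narrow spine strip in the middle, the cover board with the window on the left and the full-size plain cover board on the right, each flat on the tray and slid home against its brass stops. Then stand the small rail weight across the middle of the spine strip, its length reaching squarely from board to board so that it holds all three down. Leave the short board and the wide strip of another book, the paste jar and the thread spool where they are.

Things in the scene. Friction and masses are not known exactly. Their poses are not given: they have to be found in the camera images.
- tray: Dark fixed base 240 (own x) x 110 (own y) x 8 mm; origin: centre of underside. On it brass stops 5 high: five tail stops, faces at y -31, centres x -97 -33 0 33 97, 10 wide (middle 12); fore-edge stops, faces at x -105 and 105, at y 0, 16 long; spine stops from x -15 to -10 at y -25 and 25, 8 long. x runs left bay to right, away from the robot (within 0.3 rad); tail at robot's right.
- window_board: Front cover: pale beech, 80 (own x) x 62 (own y) x 6 mm, with a see-through window 36 x 28 mm in the middle. Origin: centre of underside, z up. Either way round will do. Grip across the 62 mm: a finger fits between its two tail stops (54 mm). Home in the tray at x -65, y 0, against two tail stops and the -x fore-edge stop; 10 mm play to the spine stops.
- plain_board: Back cover: pale beech, 80 (own x) x 62 (own y) x 6 mm, no window. Origin: centre of underside, z up. Either way round will do. Grip across the 62 mm: a finger fits between its two tail stops (54 mm). Home in the tray at x +65, y 0, against two tail stops and the +x fore-edge stop; 15 mm free to the spine strip.
- spine_strip: Spine strip: the narrowest wooden part, pale beech, 20 (own x) x 62 (own y) x 6 mm. Origin: centre of underside, z up. Either way round. Home in the tray at x 0, y 0, against the middle tail stop and, with its -x edge, both spine stops (42 mm free between them). The 15 mm joints beside it are too narrow for a finger, so lay it before the boards if gripped across the 20 mm.
- rail_weight: Small weight cut from steel rail, 0.45 to 0.8 kg: I-section, 80 long (own x), foot 56 wide (own y), 58 mm high. Head 30 mm wide, its sides upright 45 to 54 mm above the underside; web 7 mm. Origin: centre of underside, z up. Grip the head across own y. Ends with its underside 14 mm above the tray's underside. The two far bigger rail pieces at the table corner are not it.
- short_board: Look-alike to leave: plain beech board of another book, only 52 (own x) x 62 (own y) x 6 mm. Origin: centre of underside.
- wide_strip: Look-alike to leave: beech strip of another book, 36 (own x) x 62 (own y) x 6 mm, nearly twice as wide as the spine strip. Origin: centre of underside.
- paste_jar: Bystander to leave: upright loose amber jar with paper band and steel lid, 55 mm diameter, 60 mm high. Origin: centre of underside.
- thread_spool: Bystander to leave: upright loose wooden spool of pale thread, 46 mm diameter, 54 mm high. Origin: centre of underside.
Mind the look-alikes: they are no part of the job. What is shaped like the plain_board but pink or turquoise is not meant.

How it is judged:
By the outcome, as a careful person would: the job done as asked, in the order asked, and still so for the second after the job is handed in, with the robot touching nothing.
It also fails if it takes over 131 s, if anything falls off the work surface, if the arm or the gripper's body presses on something with over 40 N, if the wrist force passes 120 N, or if a joint passes its speed limit or range.

## Working session

There is one attempt and no reset: what is moved stays moved. The work goes in short steps, Python scripts to look and compute and a tool call to move; the robot and the scene stay as the last step left them, time stands still between calls to the robot, and variables do not carry over. Pictures are saved under pics/ and viewed, at most 14 in all, crops included, and the job is handed in when it is done.

Besides the shell and the picture viewer there is one more tool, called after "Call:" as a command line: name --argument value ..., lists and objects as JSON in quotes. jog_arm: Moves the arm, as the interface text tells. Its arguments: {"type":"object","properties":{"deltas":{"type":"array"},"force":{"type":"number"}},"required":["deltas"]}

```bash
mkdir -p pics; cat > h.py <<'E'
from plant import r
import numpy as np, cv2
def info(n):
    c=r.camera_info(n); return c
def p2w(n,uv,z,c=None):
    c=c or info(n); V=np.array(c["view"]); R=V[:3,:3];t=V[:3,3]; o=-R.T@t
    out=[]
    for u,v in np.atleast_2d(uv):
        d=R.T@np.array([(u-c["cx"])/c["fx"],-(v-c["cy"])/c["fy"],-1.0]); s=(z-o[2])/d[2]; out.append((o+s*d))
    return np.array(out)
def w2p(n,P,c=None):
    c=c or info(n); V=np.array(c["view"]); q=np.atleast_2d(P)@V[:3,:3].T+V[:3,3]
    return np.c_[c["cx"]+c["fx"]*q[:,0]/-q[:,2], c["cy"]+c["fy"]*q[:,1]/q[:,2]]
E
python3 - <<'E'
from h import *
for n in("scene","side","wrist"):
    c=info(n); print(n,{k:(v if k!="view" else 0) for k,v in c.items()}); V=np.array(c["view"]);print(np.round(-V[:3,:3].T@V[:3,3],3),np.round(-V[2,:3],2))
    cv2.imwrite(f"pics/{n}0.png",r.capture(n))
s=r.get_state();print(s)
E
```

```text
scene {'fx': 496.18940699971733, 'fy': 496.18940699971733, 'cx': 251.68897177215965, 'cy': 197.84964919859186, 'view': 0}
[1.079 0.135 1.142] [-0.5  -0.14 -0.86]
side {'fx': 472.7676453945001, 'fy': 472.7676453945001, 'cx': 269.19098111833205, 'cy': 187.98958456865228, 'view': 0}
[ 0.211 -0.951  1.062] [ 0.17  0.65 -0.74]
wrist {'fx': 315.9325607997479, 'fy': 315.9325607997479, 'cx': 255.30183243811854, 'cy': 192.97150651979496, 'view': 0}
[0.313 0.602 0.384] [-0.24  0.09 -0.97]
{'time_s': 0.15, 'joints': array([ 8.48606835e+01,  2.05800063e+01,  6.45576666e-01, -1.60402253e-02,
       -7.01366640e+01, -1.65085430e+01]), 'qd': array([-0.04506569, -0.17293428,  0.14036044,  0.0283616 ,  0.02494588,
        0.03511226]), 'joint_torque': array([-1.86390673e-03, -5.83274388e+01,  2.93291116e+01,  7.00127229e+00,
        8.80967360e-03, -1.12822129e-04]), 'tcp_pos': array([0.24887638, 0.62705737, 0.24485418]), 'eef_rot': array([ 1.79927551e+02, -5.74449815e-03, -2.16533153e+01]), 'contact_force': array([0.5612598 , 0.00218528, 0.80393322]), 'moment': array([ 0.00858451, -0.057256  , -0.02600534]), 'gripper_force': 0.0, 'gripper_width': 0.08734268643741959}
```

View pics/scene0.png

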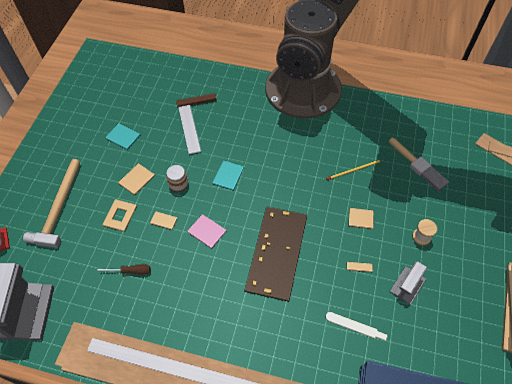

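View pics/side0.png

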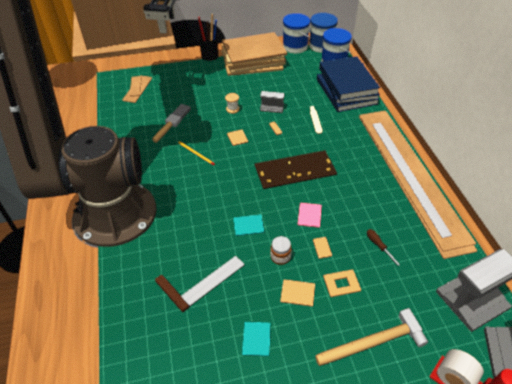

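Scene: the window board is at (120,215). Plain beech boards are at (136,179) and (361,218), strips at (164,220) and (360,267), the small rail at (408,283), the tray at (276,253), the jar at (177,179) and the spool at (425,232). The pink and turquoise cards are decoys. Next I measure the sizes.

```bash
cat >> h.py <<'E'
def rectify(n,img,z,x0,x1,y0,y1,k=2000,c=None):
    # top-down map: col=(y1-y)*k, row=(x1-x)*k
    W=np.array([[x1,y1,z],[x1,y0,z],[x0,y0,z],[x0,y1,z]]); src=w2p(n,W,c).astype(np.float32)
    w,h=int((y1-y0)*k),int((x1-x0)*k)
    M=cv2.getPerspectiveTransform(src,np.float32([[0,0],[w,0],[w,h],[0,h]]))
    return cv2.warpPerspective(img,M,(w,h),flags=cv2.INTER_CUBIC)
def blobs(n,img,uvs,z,half=0.08,k=2000,lo=(10,60,120),hi=(26,200,255),c=None):
    for uv in uvs:
        p=p2w(n,uv,z,c)[0]; x0,y0=p[0]-half,p[1]-half
        t=rectify(n,img,z,x0,x0+2*half,y0,y0+2*half,k,c)
        m=cv2.inRange(cv2.cvtColor(t,cv2.COLOR_BGR2HSV),lo,hi)
        cs=cv2.findContours(m,cv2.RETR_EXTERNAL,cv2.CHAIN_APPROX_NONE)[0]
        if not cs: print(uv,"none");continue
        ct=max(cs,key=cv2.contourArea); (cx,cy),(w,h),a=cv2.minAreaRect(ct)
        b=cv2.boxPoints(((cx,cy),(w,h),a)); b=np.c_[x0+2*half-b[:,1]/k,y0+2*half-b[:,0]/k]
        e=np.diff(np.r_[b,b[:1]],axis=0)[:2]
        print(uv,"ctr",np.round([x0+2*half-cy/k,y0+2*half-cx/k],4),[(round(np.hypot(*q)*1000,1),round(np.degrees(np.arctan2(q[1],q[0]))%180,1)) for q in e])
E
python3 - <<'E'
from h import *
for n,uv in(("scene",[(136,179),(110,215),(361,218),(164,220),(360,267)]),("side",[(298,293),(342,272),(237,137),(322,247),(276,128)])):
    img=cv2.imread(f"pics/{n}0.png"); 
    for u in uv: 
        q=img[u[1],u[0]]; print(u,cv2.cvtColor(np.uint8([[q]]),cv2.COLOR_BGR2HSV)[0,0],end=' ');blobs(n,img,[u],.006)
s=cv2.imread("pics/scene0.png")
p=p2w("scene",[[276,253],[408,283],[177,179],[425,232]],.01);print(p)
t=rectify("scene",s,.008,.43,.73,-.15,.15,1900)
cv2.imwrite("pics/tray.png",t)
E
```

```text
(136, 179) [ 16  96 222] (136, 179) ctr [ 0.4414 -0.376 ] [(np.float64(81.4), np.float64(157.6)), (np.float64(63.6), np.float64(67.6))]
(110, 215) [ 18  95 223] (110, 215) ctr [ 0.559  -0.3764] [(np.float64(82.2), np.float64(178.5)), (np.float64(63.5), np.float64(88.5))]
(361, 218) [ 16  96 223] (361, 218) ctr [0.4108 0.2378] [(np.float64(63.3), np.float64(95.9)), (np.float64(54.5), np.float64(5.9))]
(164, 220) [ 18  91 225] (164, 220) ctr [ 0.5453 -0.2587] [(np.float64(38.2), np.float64(177.0)), (np.float64(63.1), np.float64(87.0))]
(360, 267) [ 17  90 226] (360, 267) ctr [0.5475 0.2544] [(np.float64(61.8), np.float64(99.0)), (np.float64(21.8), np.float64(9.0))]
(298, 293) [ 19 136 237] (298, 293) ctr [ 0.4404 -0.3773] [(np.float64(81.7), np.float64(157.7)), (np.float64(65.5), np.float64(67.7))]
(342, 272) [ 19 132 231] (342, 272) ctr [ 0.5584 -0.3772] [(np.float64(82.9), np.float64(178.5)), (np.float64(65.4), np.float64(88.5))]
(237, 137) [ 20 136 238] (237, 137) ctr [0.41   0.2359] [(np.float64(68.1), np.float64(96.5)), (np.float64(55.4), np.float64(6.5))]
(322, 247) [ 19 134 238] (322, 247) ctr [ 0.5445 -0.2604] [(np.float64(38.2), np.float64(177.0)), (np.float64(65.8), np.float64(87.0))]
(276, 128) [ 19 138 239] (276, 128) ctr [0.5464 0.2522] [(np.float64(67.1), np.float64(100.5)), (np.float64(24.2), np.float64(10.5))]
[[ 0.56531127  0.04792079  0.01      ]
 [ 0.56274915  0.37313968  0.01      ]
 [ 0.41787226 -0.26469917  0.01      ]
 [ 0.41372386  0.40123455  0.01      ]]
```

```bash
python3 - <<'E'
from h import *
s=cv2.imread("pics/scene0.png");d=cv2.imread("pics/side0.png")
a=rectify("scene",s,.006,.40,.70,-.12,.18,1300);b=rectify("scene",s,.0,.50,.65,.2,.425,1300)
a=cv2.resize(s[190:310,225:455],None,fx=3.4,fy=3.4,interpolation=cv2.INTER_CUBIC)
cv2.imwrite("pics/crop1.png",a)
# tray: dark blob
for n,img in(("scene",s),("side",d)):
    uv=w2p(n,[[.565,.045,.008]])[0]
    q=img[int(uv[1])+4,int(uv[0])];print(cv2.cvtColor(np.uint8([[q]]),cv2.COLOR_BGR2HSV))
    blobs(n,img,[uv],.008,half=.18,lo=(0,0,0),hi=(40 if n=="scene" else 40,255,110))
E
```

```text
[[[14 74 96]]]
[274.86676622 252.9582342 ] ctr [0.5587 0.0483] [(np.float64(110.0), np.float64(91.3)), (np.float64(240.9), np.float64(1.3))]
[[[ 13 146  61]]]
[297.47936891 167.97733442] ctr [0.5576 0.0448] [(np.float64(110.6), np.float64(91.4)), (np.float64(239.4), np.float64(1.4))]
```

View pics/crop1.png

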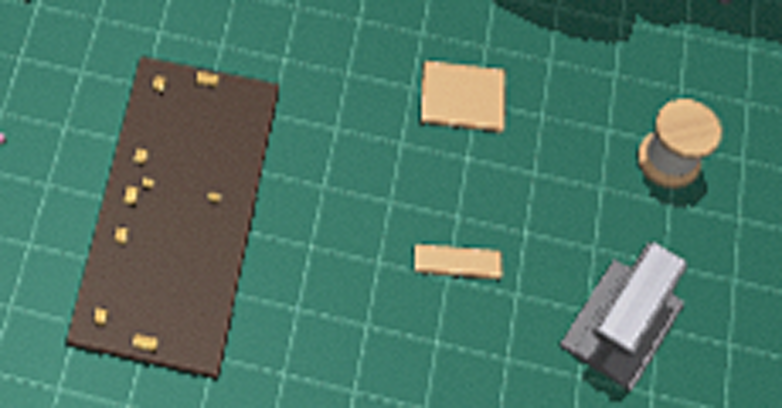

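The crop shows the tray with its tail stops at image left (-y). The 20 mm strip is at crop (458,261), the short board at (463,95) (52 mm, leave), and the small rail at (630,310). Chosen: spine strip at scene (360,267), plain board at (136,179) (80x62), window board at (120,215). I move above the spine strip.

Call:
jog_arm --deltas '[[[0.0,3.7,-4.6,0,-0.13],[0.0,3.7,-4.6,0,-0.13],[0.0,3.7,-4.6,0,-0.13],[0.0,3.7,-4.7,0,-0.13],[0.0,3.7,-4.7,0,-0.13],[0.0,3.7,-4.7,0,-0.13],[0.0,3.7,-4.7,0,-0.13],[0.0,3.9,-4.8,0,-0.12]]]' --force 15

```text
time_s: 1.15
tcp_pos: [0.5478, 0.2517, 0.2456]
eef_rot: [-180.0, 0.0, -80.9]
contact_force: [0.6, 1.6, 0.4]
gripper_width: 0.044
gripper_force: 0.0
```

```bash
python3 - <<'E'
from h import *
s=r.get_state();print(s["tcp_pos"],s["eef_rot"],s["gripper_width"])
c=info("wrist");w=r.capture("wrist");cv2.imwrite("pics/w1.png",w)
uv=w2p("wrist",[[.547,.253,.006]],c)[0];print(uv)
cv2.circle
blobs("wrist",w,[uv],.006,half=.06,lo=(8,50,100),hi=(28,220,255),c=c)
E
```

```text
[0.54784434 0.25174849 0.24558685] [-1.79996207e+02  6.08044755e-03 -8.08735499e+01] 0.04396576636769961
[256.59867405 169.12707352]
[256.59867405 169.12707352] ctr [0.5499 0.2519] [(np.float64(64.8), np.float64(99.5)), (np.float64(21.7), np.float64(9.5))]
```

View pics/w1.png

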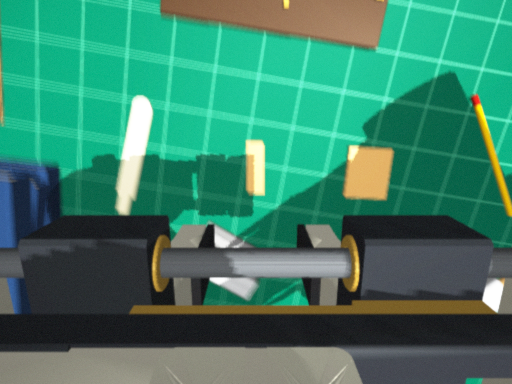

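The strip is at wrist pixel (256,168), 21.7 mm wide at (0.549,0.252). The small rail shows beside the fingers at (235,262). I descend on the strip.

Call:
jog_arm --deltas '[[[0.0,0.05,0.05,-5,0.007],[0.0,0,0,-5,0],[0.0,0,0,-5,0],[0.0,0,0,-5,0],[0.0,0,0,-1.9,0],[0.0,0,0,-0.5,0],[-1,0,0,0,0],[-1,0,0,0,0]]]' --force 15

```text
time_s: 2.2
tcp_pos: [0.5481, 0.2544, 0.0228]
eef_rot: [-179.9, 0.1, -80.2]
contact_force: [0.2, 0.2, -0.6]
gripper_width: 0.0291
gripper_force: 0.0
```

Call:
jog_arm --deltas '[[[-1,0,0,0,0],[-1,0,0,0,0]]]'

```text
time_s: 2.45
tcp_pos: [0.548, 0.2543, 0.0227]
eef_rot: [-179.9, 0.1, -80.2]
contact_force: [-2.2, 0.8, 4.2]
gripper_width: 0.0192
gripper_force: 15.0
```

Call:
jog_arm --deltas '[[[-1,0,0,5,0],[-1,0,0,5,-0.04],[-1,0,-2.5,5,-0.05],[-1,0,-5,0,-0.05],[-1,0.2,-5,0,0],[-1,0,0,0,0]]]'

```text
time_s: 3.2
tcp_pos: [0.549, 0.1261, 0.1721]
eef_rot: [-180.0, 0.0, -88.5]
contact_force: [0.4, 0.2, 0.3]
gripper_width: 0.0197
gripper_force: 15.0
```

```bash
python3 - <<'E'
from h import *
s=r.get_state();print(s["tcp_pos"],s["eef_rot"],s["gripper_width"])
c=info("wrist");w=r.capture("wrist");cv2.imwrite("pics/w2.png",w)
T=np.array([.558,.0466]);a=np.radians(1.35);R=np.array([[np.cos(a),-np.sin(a)],[np.sin(a),np.cos(a)]])
st=[(-97,-33.5),(-33,-33.5),(0,-33.5),(33,-33.5),(97,-33.5),(-107.5,0),(107.5,0),(-12.5,-25),(-12.5,25)]
P=np.c_[np.array(st)/1000@R.T+T,np.full(len(st),.013)]
v=w.copy()
for p in w2p("wrist",P,c): cv2.circle(v,tuple(map(int,np.round(p))),2,(0,0,255),-1)
cv2.imwrite("pics/w2m.png",v)
E
```

```text
[0.54902238 0.12605928 0.17205943] [-1.79992373e+02  1.37391073e-02 -8.84641569e+01] 0.0197190133466789
```

View pics/w2m.png

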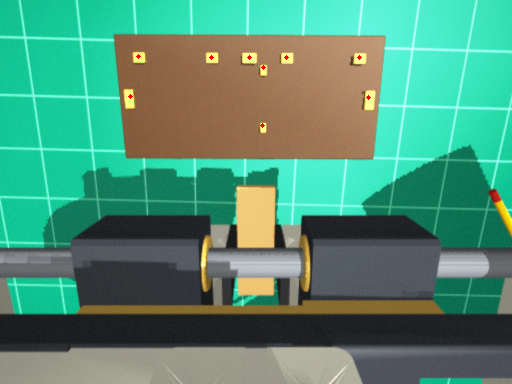

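The overlay's nine dots fall on the brass stops (e.g. (139,58), (369,100)), so the tray pose is good. The strip is held at (255,240). I refine both numerically.

```bash
python3 - <<'E'
from h import *
from scipy.optimize import least_squares
w=cv2.imread("pics/w2.png");c=info("wrist")
m=cv2.inRange(cv2.cvtColor(w,cv2.COLOR_BGR2HSV),(18,80,170),(36,255,255));m[135:]=0
n,_,st,ce=cv2.connectedComponentsWithStats(m);ce=ce[1:][st[1:,4]>15]
S=np.array([(-97,-33.5),(-33,-33.5),(0,-33.5),(33,-33.5),(97,-33.5),(-107.5,0),(107.5,0),(-12.5,-25),(-12.5,25)])/1000
def P(q):
    a=q[2];R=np.array([[np.cos(a),-np.sin(a)],[np.sin(a),np.cos(a)]]);return w2p("wrist",np.c_[S@R.T+q[:2],np.full(9,.0125)],c)
q=np.array([.558,.0466,.0236])
idx=[np.argmin(np.hypot(*(ce-p).T)) for p in P(q)];print(len(ce),idx)
f=least_squares(lambda q:(P(q)-ce[idx]).ravel(),q);print(f.x,np.degrees(f.x[2]),np.abs(f.fun).max())
# held strip near edge: bottom plane z
z=r.get_state()["tcp_pos"][2]-.0225+.006
u=w.copy();hsv=cv2.cvtColor(w,cv2.COLOR_BGR2HSV)
col=[v for v in range(165,215) if 8<=hsv[v,255,0]<=28 and hsv[v,255,2]>150 and hsv[v,255,1]>60]
row=[x for x in range(225,285) if 8<=hsv[205,x,0]<=28 and hsv[205,x,2]>150 and hsv[205,x,1]>60]
print(col[0],row[0],row[-1],p2w("wrist",[[255,col[0]],[row[0],205],[row[-1]+1,205]],z,c))
E
```

```text
9 [np.int64(4), np.int64(3), np.int64(2), np.int64(1), np.int64(0), np.int64(7), np.int64(6), np.int64(5), np.int64(8)]
[0.55811568 0.04912765 0.02189441] 1.2544573352239023 1.785769606929449
186 237 274 [[0.55141568 0.09678114 0.15556319]
 [0.56040942 0.1070821  0.15556319]
 [0.54085576 0.10655219 0.15556319]]
```

Call:
jog_arm --deltas '[[[-1,1.05,-4,0,0],[-1,0,-3.6,-4,-0.004],[-1,0,0,-4,0],[-1,0,0,-4,0],[-1,0,0,-1.5,0],[-1,0,0,-0.5,0],[-1,0,0,-0.2,0]]]'

```text
time_s: 4.12
tcp_pos: [0.5607, 0.0535, 0.0306]
eef_rot: [-179.9, 0.0, -88.5]
contact_force: [-4.2, 0.4, 12.5]
gripper_width: 0.0195
gripper_force: 15.0
```

Call:
jog_arm --deltas '[[[-1,0,-0.3,0.07,0],[-1,0,-0.3,0,0],[-1,0,-0.1,0,0]]]'

```text
time_s: 4.5
tcp_pos: [0.5611, 0.0473, 0.0313]
eef_rot: [-179.8, 0.2, -88.5]
contact_force: [-1.6, 12.3, 1.5]
gripper_width: 0.0196
gripper_force: 15.0
```

Call:
jog_arm --deltas '[[[-1,0,-0.1,0,0],[-1,0,-0.1,0,0]]]'

```text
time_s: 4.75
tcp_pos: [0.5616, 0.0468, 0.0313]
eef_rot: [-179.7, 0.2, -88.5]
contact_force: [-4.6, 19.2, 1.7]
gripper_width: 0.0196
gripper_force: 15.1
```

Call:
jog_arm --deltas '[[[-1,-0.2,0,0,0],[-1,-0.1,0,0,0]]]'

```text
time_s: 5.0
tcp_pos: [0.5606, 0.0471, 0.032]
eef_rot: [-179.5, 0.2, -88.4]
contact_force: [4.1, 11.9, -1.1]
gripper_width: 0.0193
gripper_force: 15.0
```

Call:
jog_arm --deltas '[[[-1,-0.1,0.1,-0.05,0],[-1,-0.1,0,0,0],[-1,0,0,0,0]]]'

```text
time_s: 5.38
tcp_pos: [0.5587, 0.0473, 0.0316]
eef_rot: [-179.5, 0.2, -88.4]
contact_force: [2.9, 9.0, -0.2]
gripper_width: 0.0195
gripper_force: 15.0
```

```bash
python3 - <<'E'
from h import *
s=r.get_state();print(s["tcp_pos"],s["contact_force"],s["moment"])
v=[]
for n in("scene","side"):
    w=r.capture(n);cv2.imwrite(f"pics/{n}1.png",w)
    x,y=map(int,w2p(n,[[.558,.048,.01]])[0]);v.append(cv2.resize(w[y-45:y+45,x-60:x+60],None,fx=3.3,fy=3.3,interpolation=cv2.INTER_CUBIC))
w=r.capture("wrist");v.append(cv2.resize(w[100:300,150:360],(396,300)))
h=min(i.shape[0] for i in v);cv2.imwrite("pics/c2.png",cv2.resize(np.hstack([i[:h] for i in v]),None,fx=.67,fy=.67))
E
```

```text
[0.55872636 0.04725055 0.03161458] [ 2.93894789  9.00856897 -0.17688253] [ 3.14052935 -1.60416445  0.15115109]
```

View pics/c2.png

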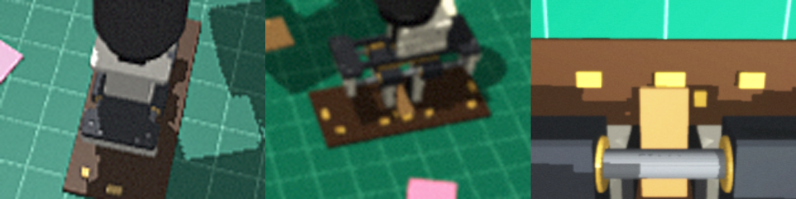

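The wrist view shows the strip against the middle tail stop, with a gap of about 2 mm to the spine stop at (700,99). I keep going in -x.

Call:
jog_arm --deltas '[[[-1,-0.1,0,-0.05,0],[-1,-0.1,0,0,0],[-1,-0.05,0,0,0]]]'

```text
time_s: 5.9
tcp_pos: [0.5567, 0.0472, 0.0313]
eef_rot: [-179.5, 0.2, -88.4]
contact_force: [6.2, 7.2, -1.3]
gripper_width: 0.0192
gripper_force: 15.0
```

Call:
jog_arm --deltas '[[[-1,-0.1,0,0,0],[-1,0,0,0,0]]]'

```text
time_s: 6.15
tcp_pos: [0.5564, 0.0472, 0.0314]
eef_rot: [-179.4, 0.2, -88.4]
contact_force: [8.3, 5.6, -1.6]
gripper_width: 0.0193
gripper_force: 15.0
```

Call:
jog_arm --deltas '[[[-1,0,0,-0.05,0],[-0.2,0,0,0,0],[-0.2,0,0,0,0],[-0.2,0,0,0,0]]]'

```text
time_s: 6.65
tcp_pos: [0.5509, 0.0445, 0.0287]
eef_rot: [180.0, -0.0, -88.5]
contact_force: [-0.2, 0.9, 1.0]
gripper_width: 0.0346
gripper_force: 0.0
```

Call:
jog_arm --deltas '[[[-0.2,0,0,1,0],[-0.2,0,0,5,0],[-0.2,0,3,5,0],[-0.2,0,4,0,0],[-0.2,0,0,0,0]]]'

```text
time_s: 7.28
tcp_pos: [0.5519, 0.1169, 0.1403]
eef_rot: [-179.9, 0.1, -88.4]
contact_force: [0.2, -0.5, -0.6]
gripper_width: 0.035
gripper_force: 0.0
```

```bash
cat >> h.py <<'E'
S=np.array([(-97,-33.5),(-33,-33.5),(0,-33.5),(33,-33.5),(97,-33.5),(-107.5,0),(107.5,0),(-12.5,-25),(-12.5,25)])/1000
TR=np.array([.5578,.0484,.0223])
def t2w(xy,q=TR):
    a=q[2];R=np.array([[np.cos(a),-np.sin(a)],[np.sin(a),np.cos(a)]]);return np.atleast_2d(xy)@R.T+q[:2]
E
python3 - <<'E'
from h import *
s=r.get_state();print(s["tcp_pos"],s["eef_rot"])
c=info("wrist");w=r.capture("wrist");cv2.imwrite("pics/w3.png",w)
cv2.imwrite("pics/w3c.png",cv2.resize(w[20:200,80:420],None,fx=2.2,fy=2.2,interpolation=cv2.INTER_CUBIC))
# rail head from scene0/side0
for n,z in(("scene",.058),("side",.058)):
    im=cv2.imread(f"pics/{n}0.png")
    uv=(411,278) if n=="scene" else (272,97)
    for lo in(140,165,185):
        blobs(n,im,[uv],z,half=.06,lo=(0,0,lo),hi=(180,50,255))
E
```

```text
[0.55187632 0.11690609 0.14030686] [-1.79877115e+02  7.18974441e-02 -8.83880172e+01]
(411, 278) ctr [0.5649 0.3736] [(np.float64(80.6), np.float64(158.3)), (np.float64(27.1), np.float64(68.3))]
(411, 278) ctr [0.5649 0.3738] [(np.float64(79.9), np.float64(158.3)), (np.float64(25.4), np.float64(68.3))]
(411, 278) ctr [0.565  0.3737] [(np.float64(78.8), np.float64(158.4)), (np.float64(24.2), np.float64(68.4))]
(272, 97) ctr [0.565  0.3706] [(np.float64(83.0), np.float64(157.0)), (np.float64(34.4), np.float64(67.0))]
(272, 97) ctr [0.5648 0.3713] [(np.float64(81.1), np.float64(156.8)), (np.float64(31.7), np.float64(66.8))]
(272, 97) ctr [0.5653 0.3717] [(np.float64(78.8), np.float64(155.9)), (np.float64(28.9), np.float64(65.9))]
```

View pics/w3c.png

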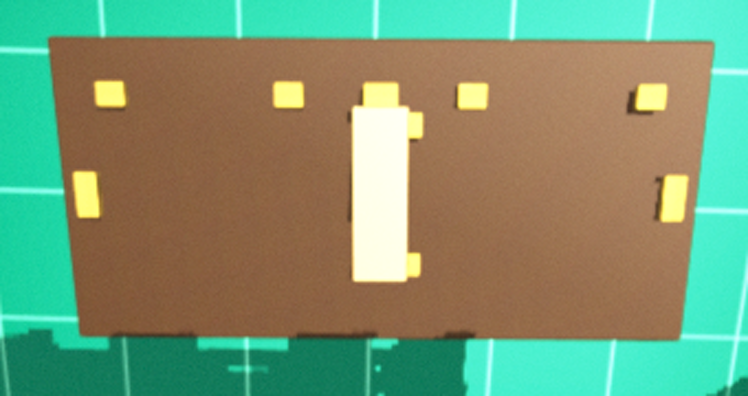

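Strip is home: it touches the middle tail stop (380,95) and both spine stops (412,125 and 412,265). Next is the window board.

Call:
jog_arm --deltas '[[[0.85,0,-5,0,0.15],[0.85,0,-5,0,0.15],[0.85,0,-5,0,0.15],[0.85,0.1,-5,0,0.15],[0.85,0.1,-5,0,0.15],[0.85,0.1,-5,0,0.15],[0.85,0.1,-5,0,0.15],[0.85,0.1,-5,0,0.15]]]'

```text
time_s: 8.32
tcp_pos: [0.5554, -0.2875, 0.1386]
eef_rot: [180.0, 0.1, -19.5]
contact_force: [0.8, 0.4, 0.9]
gripper_width: 0.0811
gripper_force: 0.0
```

Call:
jog_arm --deltas '[[[0.85,0.1,-3.2,1,0.15],[0.85,0.1,-3,1,0.167],[0.85,0,-3,0,0],[0.85,0,0,0,0]]]'

```text
time_s: 8.82
tcp_pos: [0.557, -0.3795, 0.158]
eef_rot: [-180.0, 0.1, -1.8]
contact_force: [-0.6, 1.3, -0.6]
gripper_width: 0.0812
gripper_force: 0.0
```

```bash
python3 - <<'E'
from h import *
s=r.get_state();print(s["tcp_pos"],s["eef_rot"])
c=info("wrist");w=r.capture("wrist");cv2.imwrite("pics/w4.png",w)
P=[[.5585,-.3768+.022,.006],[.441,-.3766,.006]]
uv=w2p("wrist",P,c);print(uv)
blobs("wrist",w,[uv[0]],.006,half=.075,lo=(8,30,100),hi=(28,220,255),c=c)
E
```

```text
[ 0.55699588 -0.37948913  0.15803367] [-1.79984536e+02  9.08785970e-02 -1.78034894e+00]
[[229.43411232 184.34702665]
 [256.28668891 293.53247999]]
[229.43411232 184.34702665] ctr [ 0.559  -0.3757] [(np.float64(80.1), np.float64(178.4)), (np.float64(62.1), np.float64(88.4))]
```

View pics/w4.png

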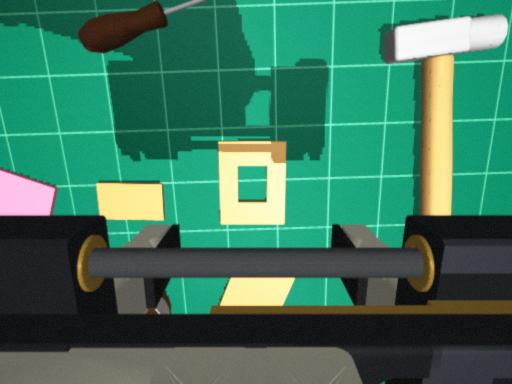

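The wrist view shows the window board at (252,182), 80x62, centre (0.559,-0.376). I grasp it.

Call:
jog_arm --deltas '[[[0.85,0.15,0.3,-4,0.005],[0.85,0,0,-4,0],[0.85,0,0,-4,0],[0.85,0,0,-1.2,0],[0.85,0,0,-0.35,0],[-1,0,0,0,0],[-1,0,0,0,0],[-1,0,0,0,0]]]' --force 20

```text
time_s: 9.88
tcp_pos: [0.5609, -0.3748, 0.0253]
eef_rot: [179.9, -0.1, -1.3]
contact_force: [-0.3, 2.4, 9.6]
gripper_width: 0.0563
gripper_force: 5.0
```

Call:
jog_arm --deltas '[[[-1,0,0,0,0],[-1,0,0,0,0]]]'

```text
time_s: 10.12
tcp_pos: [0.5614, -0.3744, 0.0253]
eef_rot: [179.9, -0.2, -1.3]
contact_force: [0.6, 2.8, 7.0]
gripper_width: 0.0371
gripper_force: 3.6
```

Call:
jog_arm --deltas '[[[0.0,0,0,2,0],[0.85,0,0,5,0],[0.85,0,0,5,0],[0.85,0,0,1.5,0],[0.85,0,0,0,0]]]'

```text
time_s: 10.75
tcp_pos: [0.5605, -0.3743, 0.1599]
eef_rot: [180.0, -0.2, -1.3]
contact_force: [-0.1, 0.3, 0.3]
gripper_width: 0.0775
gripper_force: 0.0
```

```bash
python3 - <<'E'
from h import *
s=r.get_state();print(s["tcp_pos"],s["eef_rot"])
c=info("wrist");w=r.capture("wrist");cv2.imwrite("pics/w5.png",w)
uv=w2p("wrist",[[.5585,-.3768+.022,.006]],c);print(uv)
blobs("wrist",w,[uv[0]],.006,half=.075,lo=(8,30,100),hi=(28,220,255),c=c)
for n in("scene","side"):
    im=r.capture(n); 
    blobs(n,im,w2p(n,[[.5585,-.3768+.022,.006]]),.006,half=.075)
E
```

```text
[ 0.560512   -0.3742864   0.15985059] [ 1.79957502e+02 -1.68452121e-01 -1.31445575e+00]
[[235.03066578 187.89863135]]
[235.03066578 187.89863135] ctr [ 0.5583 -0.3743] [(np.float64(79.8), np.float64(178.6)), (np.float64(62.3), np.float64(88.6))]
[127.03861746 216.22451315] ctr [ 0.5582 -0.3749] [(np.float64(81.8), np.float64(178.5)), (np.float64(64.6), np.float64(88.5))]
[338.65561837 274.9464032 ] ctr [ 0.5579 -0.3757] [(np.float64(82.3), np.float64(178.9)), (np.float64(65.7), np.float64(88.9))]
```

Call:
jog_arm --deltas '[[[0.85,-0.25,-0.1,-4,0],[0.85,0,0,-4,0],[0.85,0,0,-4,0],[0.85,0,0,-1.5,0],[0.85,0,0,-0.4,0],[0.85,0,0,0,0],[0.85,0,0,0,0]]]'

```text
time_s: 11.78
tcp_pos: [0.5578, -0.3753, 0.0195]
eef_rot: [180.0, -0.0, -1.3]
contact_force: [0.5, 0.0, -0.4]
gripper_width: 0.0811
gripper_force: 0.0
```

Call:
jog_arm --deltas '[[[0.85,0,0,0.15,0],[-1,0,0,0,0],[-1,0,0,0,0],[-1,0,0,0,0],[-1,0,0,0,0]]]'

```text
time_s: 12.4
tcp_pos: [0.5575, -0.3751, 0.0207]
eef_rot: [180.0, -0.0, -1.3]
contact_force: [0.2, -0.8, 0.3]
gripper_width: 0.0613
gripper_force: 20.0
```

Call:
jog_arm --deltas '[[[-1,0,0,5,0],[-1,0,2,5,0],[-1,-1,5.4,0,0.01],[-1,-1,5.4,0,0.01],[-1,-1,5.4,0,0.01],[-1,-1,5.4,0,0.01],[-1,-1,5.4,0,0.005],[-1,-1,5.4,0,0]]]'

```text
time_s: 13.4
tcp_pos: [0.4971, -0.0295, 0.121]
eef_rot: [-180.0, -0.0, 1.3]
contact_force: [1.2, 0.9, -0.3]
gripper_width: 0.0616
gripper_force: 20.0
```

Call:
jog_arm --deltas '[[[-1,0,5.4,0,0],[-1,0,2.9,0,0],[-1,0,0,-5,0],[-1,0,0,-3,0],[-1,0,0,-0.4,0],[-1,0,0,0,0]]]'

```text
time_s: 14.15
tcp_pos: [0.498, 0.0519, 0.0374]
eef_rot: [180.0, -0.0, 1.3]
contact_force: [0.8, 0.7, 0.3]
gripper_width: 0.0619
gripper_force: 20.0
```

```bash
cat >> h.py <<'E'
def draw(name,rect=None,crop=(0,384,0,512),f=1.5,z=.014):
    c=info("wrist");w=r.capture("wrist");cv2.imwrite(f"pics/{name}_raw.png",w)
    a,b,d,e=crop;cv2.imwrite(f"pics/{name}.png",cv2.resize(w[a:b,d:e],None,fx=f,fy=f,interpolation=cv2.INTER_CUBIC));return w,c
E
python3 - <<'E'
from h import *
s=r.get_state();print(s["tcp_pos"],s["eef_rot"],s["gripper_width"])
draw("w6")
E
```

```text
[0.49798678 0.0519397  0.03735885] [ 1.79996736e+02 -2.39177400e-02  1.28006834e+00] 0.06189605953565499
```

View pics/w6.png

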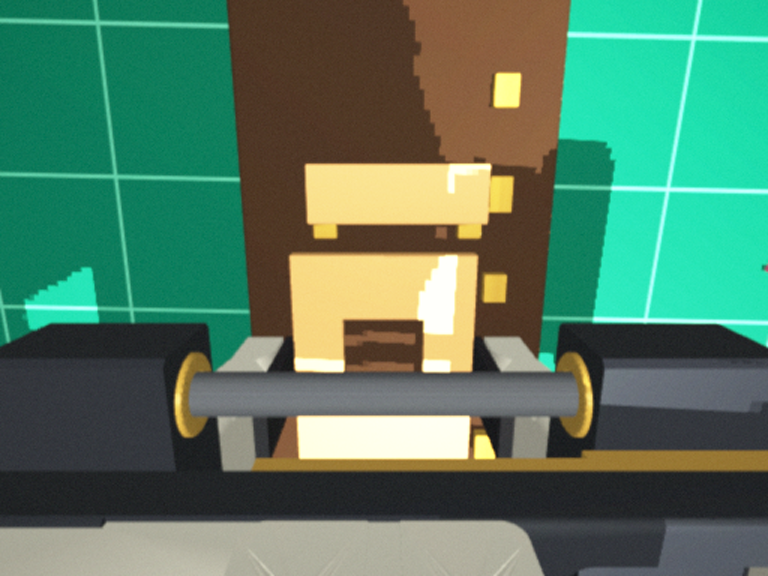

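The window board hangs about 3 mm off the tail stop (495,288) and about 6 mm from the spine stops, as planned. I lower it and slide it home.

Call:
jog_arm --deltas '[[[-1,0,0,-0.6,0],[-1,0,0,-0.2,0],[-1,0,0,0,0]]]'

```text
time_s: 14.58
tcp_pos: [0.4975, 0.0518, 0.0289]
eef_rot: [-180.0, -0.0, 1.3]
contact_force: [-0.8, 0.8, -0.7]
gripper_width: 0.0614
gripper_force: 20.0
```

Call:
jog_arm --deltas '[[[-1,0,-0.3,0,0],[-1,0,-0.1,0,0],[-1,0,-0.1,0,0],[-1,0,0,0,0]]]'

```text
time_s: 15.08
tcp_pos: [0.4975, 0.0471, 0.0288]
eef_rot: [-180.0, -0.0, 1.3]
contact_force: [-1.5, 3.1, 0.3]
gripper_width: 0.0614
gripper_force: 20.0
```

Call:
jog_arm --deltas '[[[-1,0,-0.1,0,0],[-1,0,-0.1,0,0],[-1,0,0,0,0]]]'

```text
time_s: 15.45
tcp_pos: [0.4977, 0.0468, 0.0289]
eef_rot: [-179.9, -0.1, 1.3]
contact_force: [-7.0, 15.0, 2.2]
gripper_width: 0.0613
gripper_force: 20.0
```

Call:
jog_arm --deltas '[[[-1,-0.3,0,0,0],[-1,-0.1,0,0,0],[-1,-0.1,0,0,0],[-1,0,0,0,0]]]'

```text
time_s: 15.95
tcp_pos: [0.4955, 0.0469, 0.0298]
eef_rot: [-179.8, -0.3, 1.3]
contact_force: [3.6, 7.3, -0.1]
gripper_width: 0.0615
gripper_force: 20.0
```

Call:
jog_arm --deltas '[[[-1,-0.2,0.1,-0.05,0],[-1,-0.1,0,0,0],[-1,0,0,0,0]]]'

```text
time_s: 16.32
tcp_pos: [0.492, 0.0469, 0.0291]
eef_rot: [-179.9, -0.3, 1.3]
contact_force: [6.3, 2.0, -0.5]
gripper_width: 0.0616
gripper_force: 20.0
```

Call:
jog_arm --deltas '[[[-1,-0.1,0,0,0],[-1,-0.1,0,0,0],[-1,0,0,0,0]]]'

```text
time_s: 16.7
tcp_pos: [0.4918, 0.0471, 0.0297]
eef_rot: [-179.9, -0.4, 1.4]
contact_force: [11.4, -2.1, -1.0]
gripper_width: 0.0617
gripper_force: 20.0
```

```bash
python3 - <<'E'
from h import *
s=r.get_state();print(s["tcp_pos"],s["eef_rot"],s["gripper_width"])
draw("w7",crop=(80,330,120,400),f=2)
E
```

```text
[0.49182378 0.04713747 0.02969617] [-179.88998911   -0.44592943    1.39318875] 0.061660726811467906
```

View pics/w7.png

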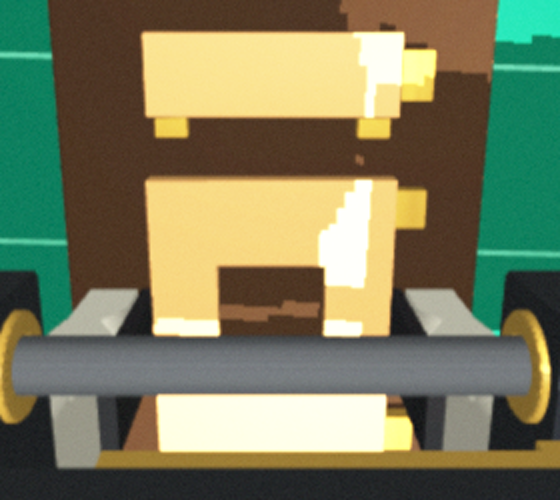

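Window board touches tail stops (410,208 and 398,433) and the fore-edge stop by force. A last nudge to the tail, then I release.

Call:
jog_arm --deltas '[[[-1,0.15,-0.2,-0.05,0],[-1,0,-0.1,0,0],[-1,0,0,0,0]]]'

```text
time_s: 17.12
tcp_pos: [0.4922, 0.0465, 0.0292]
eef_rot: [-179.7, -0.4, 1.3]
contact_force: [-1.4, 20.3, 6.2]
gripper_width: 0.0614
gripper_force: 20.0
```

Call:
jog_arm --deltas '[[[0.7,0,0,0,0],[0.7,0,0,0,0],[0.7,0,0,1,0],[0.7,0,0,5,0],[0.7,0,0,5,0],[0.7,0,0,0,0]]]'

```text
time_s: 17.88
tcp_pos: [0.491, 0.0432, 0.1422]
eef_rot: [-179.9, -0.4, 1.3]
contact_force: [-0.7, 0.3, -1.6]
gripper_width: 0.0741
gripper_force: 0.0
```

Call:
jog_arm --deltas '[[[0.85,-0.6,-5.2,0,-0.05],[0.85,-0.6,-5.2,0,-0.05],[0.85,-0.6,-5.2,0,-0.05],[0.85,-0.6,-5.2,0,-0.05],[0.85,-0.6,-5.2,0,-0.05],[0.85,-0.7,-5.2,0,-0.05],[0.85,-0.7,-5.2,0,-0.06],[0.85,-0.7,-5.3,0,-0.055]]]'

```text
time_s: 18.88
tcp_pos: [0.4366, -0.3758, 0.1374]
eef_rot: [-180.0, 0.1, -22.6]
contact_force: [1.0, 0.6, -0.3]
gripper_width: 0.081
gripper_force: 0.0
```

Call:
jog_arm --deltas '[[[0.85,0,0,0,0],[0.85,0,0,0,0]]]'

```text
time_s: 19.12
tcp_pos: [0.4369, -0.3741, 0.1371]
eef_rot: [-180.0, 0.1, -22.6]
contact_force: [0.1, 0.3, -0.7]
gripper_width: 0.0811
gripper_force: 0.0
```

```bash
python3 - <<'E'
from h import *
s=r.get_state();print(s["tcp_pos"],s["eef_rot"],s["gripper_width"])
w,c=draw("w8");
blobs("wrist",w,w2p("wrist",[[.441,-.3766,.006]],c),.006,half=.08,lo=(8,30,100),hi=(28,220,255),c=c)
v=[]
for n in("scene","side"):
    im=r.capture(n);cv2.imwrite(f"pics/{n}2.png",im)
    blobs(n,im,w2p(n,[[.441,-.3766,.006]]),.006)
    v.append(rectify(n,im,.014,.43,.69,-.05,.15,1900))
cv2.imwrite("pics/c3.png",np.hstack(v))
E
```

```text
[ 0.43686368 -0.37411758  0.13709465] [-1.79990819e+02  1.08476657e-01 -2.25785672e+01] 0.08107053556964436
[256.72264946 185.17857349] ctr [ 0.4413 -0.3756] [(np.float64(79.8), np.float64(157.2)), (np.float64(62.1), np.float64(67.2))]
[135.90207836 178.17593034] ctr [ 0.4417 -0.376 ] [(np.float64(81.3), np.float64(157.2)), (np.float64(64.2), np.float64(67.2))]
[297.65830408 291.71908444] ctr [ 0.44   -0.3785] [(np.float64(81.4), np.float64(157.9)), (np.float64(62.7), np.float64(67.9))]
```

View pics/c3.png

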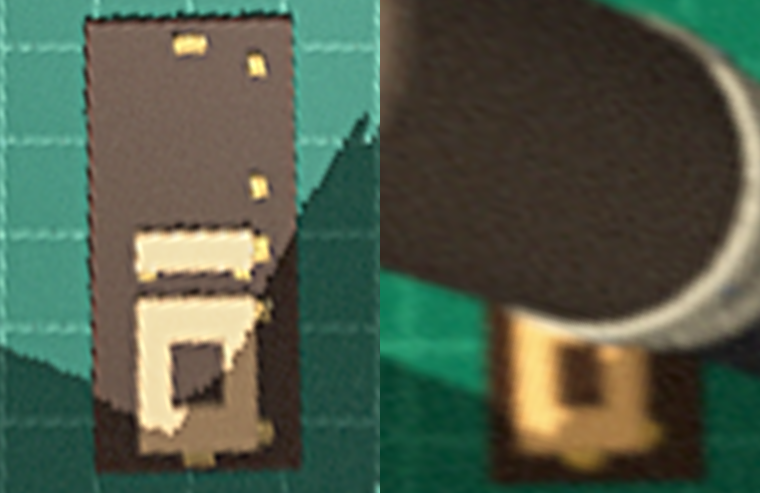

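The plan view shows the strip and window board seated against their stops. The plain board is confirmed at (0.441,-0.376), 80x62. I descend.

Call:
jog_arm --deltas '[[[0.85,0.45,-0.2,-3,0],[0.85,0,0,-4,0],[0.85,0,0,-3,0],[0.85,0,0,-1.3,0],[0.85,0,0,-0.35,0],[0.85,0,0,0,0],[0.85,0,0,0,0]]]'

```text
time_s: 20.15
tcp_pos: [0.4432, -0.3764, 0.0224]
eef_rot: [180.0, -0.1, -22.5]
contact_force: [-0.3, -0.7, 0.2]
gripper_width: 0.0806
gripper_force: 0.0
```

Call:
jog_arm --deltas '[[[-1,0,0,0,0],[-1,0,0,0,0],[-1,0,0,0,0],[-1,0,0,0,0]]]'

```text
time_s: 20.65
tcp_pos: [0.4426, -0.3762, 0.0215]
eef_rot: [180.0, -0.0, -22.5]
contact_force: [-0.0, -0.6, 3.0]
gripper_width: 0.0614
gripper_force: 20.0
```

Call:
jog_arm --deltas '[[[-1,0,0,5,0],[-1,0,0,5,0],[-1,2,4.8,0,0.05],[-1,2,4.8,0,0.05],[-1,2,4.8,0,0.05],[-1,2,4.8,0,0.05],[-1,2,4.8,0,0.05],[-1,2,4.8,0,0.05]]]'

```text
time_s: 21.65
tcp_pos: [0.5628, -0.0864, 0.1212]
eef_rot: [-180.0, 0.0, -5.2]
contact_force: [0.2, -0.7, -0.6]
gripper_width: 0.0611
gripper_force: 20.0
```

Call:
jog_arm --deltas '[[[-1,2,4.8,0,0.05],[-1,2,4.8,0,0.05],[-1,1.65,4.6,0,0.015],[-1,0,0,-5,0],[-1,0,0,-3.2,0],[-1,0,0,0,0],[-1,0,0,0,0]]]'

```text
time_s: 22.52
tcp_pos: [0.6198, 0.0539, 0.0404]
eef_rot: [-180.0, -0.1, 1.3]
contact_force: [-0.2, -0.3, -0.8]
gripper_width: 0.0617
gripper_force: 20.0
```

```bash
python3 - <<'E'
from h import *
s=r.get_state();print(s["tcp_pos"],s["eef_rot"],s["gripper_width"])
draw("w9",crop=(100,384,100,420),f=1.8)
E
```

```text
[0.61979577 0.05391899 0.04035224] [-1.79999242e+02 -6.67834241e-02  1.28201988e+00] 0.06166392212284288
```

View pics/w9.png

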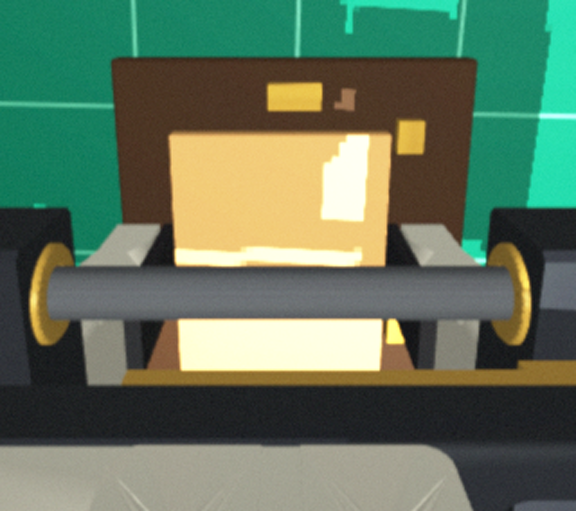

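Plain board sits about 3 mm off the tail stops and about 5 mm short of the fore-edge stop (295,97). I lower and slide it.

Call:
jog_arm --deltas '[[[-1,0,0,-0.8,0],[-1,0,0,-0.25,0],[-1,0,0,0,0],[-1,0,-0.3,0,0],[-1,0,-0.1,0,0],[-1,0,-0.1,0,0],[-1,0,-0.1,0,0],[-1,0,0,0,0]]]'

```text
time_s: 23.58
tcp_pos: [0.62, 0.0496, 0.0296]
eef_rot: [-179.9, -0.2, 1.3]
contact_force: [-2.8, 9.2, 6.0]
gripper_width: 0.0614
gripper_force: 20.0
```

Call:
jog_arm --deltas '[[[-1,0.3,0,0,0],[-1,0.1,0,0,0],[-1,0.1,0,0,0],[-1,0,0,0,0]]]'

```text
time_s: 24.08
tcp_pos: [0.6205, 0.0495, 0.0293]
eef_rot: [-179.9, 0.3, 1.3]
contact_force: [-18.1, 14.8, 19.9]
gripper_width: 0.0615
gripper_force: 20.0
```

Call:
jog_arm --deltas '[[[-1,0,0.1,0.15,0],[-1,0,0,0,0]]]'

```text
time_s: 24.32
tcp_pos: [0.623, 0.0497, 0.0299]
eef_rot: [-180.0, 0.1, 1.3]
contact_force: [-2.6, 6.2, 0.6]
gripper_width: 0.0613
gripper_force: 20.0
```

Call:
jog_arm --deltas '[[[-1,0.1,0,0.05,0],[-1,0,0,0,0]]]'

```text
time_s: 24.58
tcp_pos: [0.6234, 0.0497, 0.0299]
eef_rot: [-180.0, 0.2, 1.3]
contact_force: [-4.4, 7.3, 1.1]
gripper_width: 0.0615
gripper_force: 20.0
```

```bash
python3 - <<'E'
from h import *
s=r.get_state();print(s["tcp_pos"],s["eef_rot"],s["gripper_width"])
draw("w10",crop=(100,384,100,420),f=1.8)
E
```

```text
[0.62339199 0.04967199 0.02986459] [-1.79954209e+02  1.53429553e-01  1.25150390e+00] 0.06148175753020803
```

View pics/w10.png

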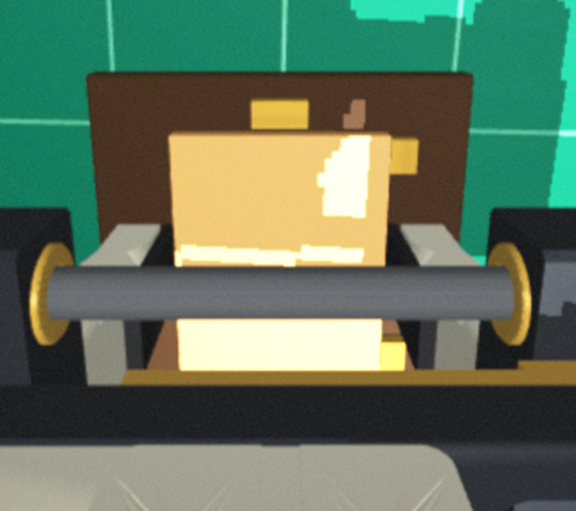

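The tail stops are touched. About 1 mm is left to the fore-edge stop (280,129), so I push on.

Call:
jog_arm --deltas '[[[-1,0.15,0,0,0],[-1,0.1,0,0,0],[-1,0,0,0,0]]]'

```text
time_s: 25.0
tcp_pos: [0.6249, 0.0497, 0.0296]
eef_rot: [-180.0, 0.3, 1.2]
contact_force: [-8.3, 9.6, 1.6]
gripper_width: 0.0615
gripper_force: 20.0
```

Call:
jog_arm --deltas '[[[-1,0.15,0,0,0],[-1,0.1,0,0,0],[-1,0,0,0,0]]]'

```text
time_s: 25.38
tcp_pos: [0.6252, 0.0496, 0.0295]
eef_rot: [-180.0, 0.5, 1.2]
contact_force: [-15.9, 12.3, 8.4]
gripper_width: 0.0615
gripper_force: 20.0
```

Call:
jog_arm --deltas '[[[0.7,0,0,0,0],[0.7,0,0,0,0],[0.7,0,0,1,0],[0.7,0,0,5,0],[0.2,0,2,6,0],[0.2,0,5,0,-0.06],[0.2,-1,5,0,-0.06],[0.2,-1,5,0,-0.06]]]'

```text
time_s: 26.38
tcp_pos: [0.6101, 0.2197, 0.1512]
eef_rot: [-180.0, -0.1, -9.2]
contact_force: [0.8, -0.4, 0.0]
gripper_width: 0.0528
gripper_force: 0.0
```

Call:
jog_arm --deltas '[[[0.2,-1,5,0,-0.06],[0.2,-1,5,0,-0.06],[0.2,-1,4,0,-0.06],[0.2,-0.8,1,0,-0.05],[0.2,0,0,0,0],[0.2,0,0,0,0]]]'

```text
time_s: 27.12
tcp_pos: [0.5724, 0.3679, 0.1505]
eef_rot: [-180.0, -0.0, -22.2]
contact_force: [0.3, -0.2, -0.0]
gripper_width: 0.0525
gripper_force: 0.0
```

```bash
python3 - <<'E'
from h import *
s=r.get_state();print(s["tcp_pos"],s["eef_rot"],s["gripper_width"])
w,c=draw("w11",crop=(80,300,120,400),f=1.4)
for lo in(140,170,200): blobs("wrist",w,w2p("wrist",[[.565,.3725,.058]],c),.058,half=.06,lo=(0,0,lo),hi=(180,50,255),c=c)
im=r.capture("scene"); a=rectify("scene",im,.014,.43,.69,-.05,.15,1500)
b=cv2.imread("pics/w11.png"); h=max(a.shape[0],b.shape[0])
pad=lambda i:cv2.copyMakeBorder(i,0,h-i.shape[0],0,0,cv2.BORDER_CONSTANT)
cv2.imwrite("pics/c4.png",np.hstack([pad(a),pad(b)]))
E
```

```text
[0.57240217 0.3679494  0.15046462] [-1.79989186e+02 -1.31631038e-02 -2.21854194e+01] 0.05253772861006216
[254.20707888 213.84994131] ctr [0.5708 0.3717] [(np.float64(68.5), np.float64(157.8)), (np.float64(45.6), np.float64(67.8))]
[254.20707888 213.84994131] ctr [0.5708 0.3716] [(np.float64(68.1), np.float64(157.8)), (np.float64(45.5), np.float64(67.8))]
[254.20707888 213.84994131] ctr [0.5692 0.3678] [(np.float64(67.6), np.float64(157.8)), (np.float64(37.3), np.float64(67.8))]
```

View pics/c4.png

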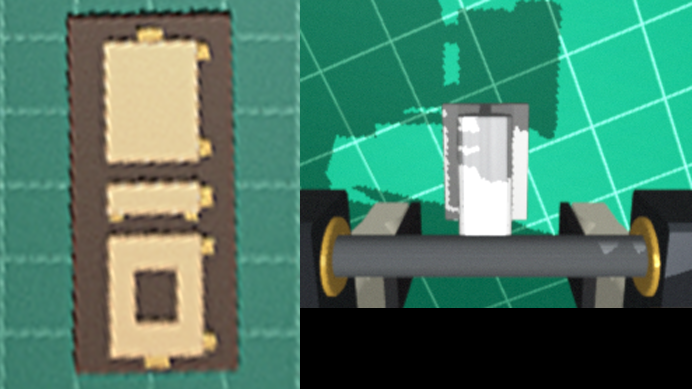

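All three parts are seated in the tray. The wrist view shows the small rail (485,170) aligned with the jaws. I grasp the head.

Call:
jog_arm --deltas '[[[0.2,-0.75,0.45,-3,0],[0.2,0,0,-4,0],[0.2,0,0,-2.6,0],[0.2,0,0,-0.5,0],[0.2,0,0,0,0],[0.2,0,0,0,0]]]' --force 50

```text
time_s: 27.98
tcp_pos: [0.5653, 0.3736, 0.0506]
eef_rot: [-179.9, -0.1, -22.2]
contact_force: [-0.2, -0.4, 0.7]
gripper_width: 0.0525
gripper_force: 0.0
```

Call:
jog_arm --deltas '[[[-1,0,0,0,0],[-1,0,0,0,0],[-1,0,0,0,0],[-1,0,0,0,0]]]' --force 50

```text
time_s: 28.48
tcp_pos: [0.565, 0.3739, 0.0496]
eef_rot: [-179.9, -0.0, -22.2]
contact_force: [-0.8, 2.3, 1.4]
gripper_width: 0.0293
gripper_force: 50.0
```

Call:
jog_arm --deltas '[[[-1,0,0,3,0],[-1,0,0,5,0],[-1,-0.1,-5,0,0.07],[-1,-0.1,-5,0,0.07],[-1,-0.1,-5,0,0.07],[-1,-0.1,-5,0,0.07],[-1,-0.1,-5,0,0.07],[-1,-0.1,-5,0,0.06]]]'

```text
time_s: 29.48
tcp_pos: [0.5567, 0.0711, 0.1277]
eef_rot: [180.0, 0.2, 1.4]
contact_force: [1.5, -0.6, -6.7]
gripper_width: 0.0292
gripper_force: 50.0
```

Call:
jog_arm --deltas '[[[-1,-0.2,-2.5,0,0],[-1,0,0,0,0],[-1,0,0,0,0]]]'

```text
time_s: 29.85
tcp_pos: [0.5558, 0.0481, 0.1283]
eef_rot: [180.0, 0.1, 1.2]
contact_force: [-0.3, -0.1, -6.6]
gripper_width: 0.0295
gripper_force: 50.0
```

```bash
python3 - <<'E'
from h import *
s=r.get_state();print(s["tcp_pos"],s["eef_rot"],s["gripper_width"],s["contact_force"])
w,c=draw("w12",crop=(60,310,110,400),f=2)
z=s["tcp_pos"][2]-.0496+.058;a=np.radians(s["eef_rot"][2])
# predicted outline of head top and foot if rail were centred on the TCP
v=w.copy()
for hx,hy,zz in((.04,.015,z),(.04,.028,z-.052)):
    q=np.array([[hx,hy],[hx,-hy],[-hx,-hy],[-hx,hy]])@np.array([[np.cos(a),np.sin(a)],[-np.sin(a),np.cos(a)]])+s["tcp_pos"][:2]
    u=w2p("wrist",np.c_[q,np.full(4,zz)],c);print(u.round(1).tolist());cv2.polylines(v,[np.int32(u.round())],True,(0,0,255),1)
cv2.imwrite("pics/w12.png",cv2.resize(v[60:310,110:400],None,fx=2,fy=2,interpolation=cv2.INTER_NEAREST))
E
```

```text
[0.55580291 0.04805626 0.12826217] [1.79985162e+02 9.85245290e-02 1.22918286e+00] 0.029483735124632874 [-0.30975822 -0.11916412 -6.63514911]
[[220.4, 181.0], [291.2, 180.9], [286.5, 340.8], [225.1, 340.8]]
[[207.5, 161.5], [303.6, 161.4], [298.8, 283.9], [212.4, 284.0]]
```

View pics/w12.png

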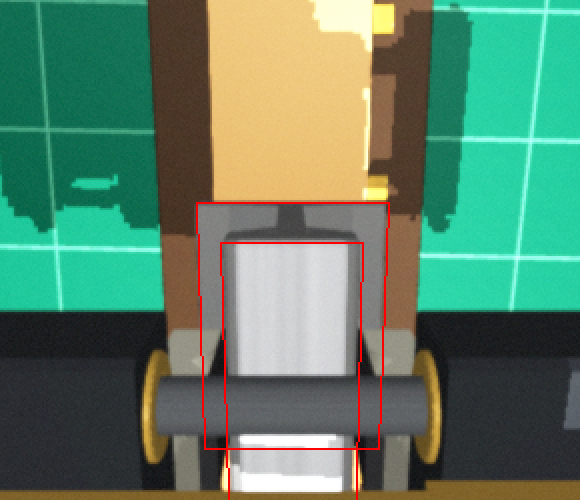

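The rail is centred on the tool within about 1 mm (predicted outline matches). I lower it onto the strip.

Call:
jog_arm --deltas '[[[-1,0.15,0.03,-2.5,0],[-1,0,0,-2.5,0],[-1,0,0,-0.8,0],[-1,0,0,-0.3,0],[-1,0,0,-0.2,0],[-1,0,0,0,0]]]'

```text
time_s: 30.65
tcp_pos: [0.5584, 0.0487, 0.0667]
eef_rot: [-180.0, -0.1, 1.3]
contact_force: [-0.3, -1.1, -6.4]
gripper_width: 0.0295
gripper_force: 50.0
```

Call:
jog_arm --deltas '[[[-1,0,0,-0.1,0],[-1,0,0,0,0]]]'

```text
time_s: 30.9
tcp_pos: [0.5581, 0.0484, 0.0653]
eef_rot: [-180.0, -0.0, 1.3]
contact_force: [0.4, 0.1, -6.0]
gripper_width: 0.0295
gripper_force: 50.0
```

Call:
jog_arm --deltas '[[[-1,-0.05,0,-0.1,0],[-1,0,0,0,0]]]'

```text
time_s: 31.15
tcp_pos: [0.5574, 0.0484, 0.064]
eef_rot: [180.0, 0.0, 1.3]
contact_force: [0.4, 1.0, -8.2]
gripper_width: 0.0292
gripper_force: 50.0
```

Call:
jog_arm --deltas '[[[-1,0,0,-0.1,0],[-1,0,0,0,0]]]'

```text
time_s: 31.4
tcp_pos: [0.5576, 0.0485, 0.0635]
eef_rot: [-180.0, -0.0, 1.3]
contact_force: [-3.3, 1.5, 0.9]
gripper_width: 0.0292
gripper_force: 50.0
```

Call:
jog_arm --deltas '[[[-0.1,0,0,0,0],[0.2,0,0,0,0],[0.2,0,0,0,0],[0.2,0,0,1,0],[0.2,0,0,4,0],[0.2,0,0,6,0],[0.2,-1,5,2,0],[0.2,-1,5,0,0]]]'

```text
time_s: 32.4
tcp_pos: [0.5386, 0.1497, 0.1966]
eef_rot: [-179.8, -0.3, 1.2]
contact_force: [1.3, 1.0, -1.6]
gripper_width: 0.0525
gripper_force: 0.0
```

Call:
jog_arm --deltas '[[[0.2,-2,5,0,0],[0.2,-2,5,0,0],[0.2,-2,5,0,0],[0.2,-2,5,0,0],[0.2,0,0,0,0]]]'

```text
time_s: 33.02
tcp_pos: [0.4564, 0.3516, 0.1937]
eef_rot: [-179.9, -0.0, 1.5]
contact_force: [0.9, 0.1, 0.2]
gripper_width: 0.0523
gripper_force: 0.0
```

```bash
python3 - <<'E'
from h import *
s=r.get_state();print(s["tcp_pos"],s["contact_force"])
v=[]
for n in("scene","side"):
    w=r.capture(n);x,y=map(int,w2p(n,[[.558,.048,.02]])[0]);v.append(cv2.resize(w[y-65:y+65,x-60:x+60],(390,422),interpolation=cv2.INTER_CUBIC))
    print(n);blobs(n,w,w2p(n,[[.558,.048,.072]]),.072,half=.05,lo=(0,0,150),hi=(180,50,255))
cv2.imwrite("pics/fin.png",np.hstack(v))
E
```

```text
[0.45641604 0.35158722 0.19374802] [0.92552079 0.11116452 0.16632803]
scene
[277.50695095 239.43644939] ctr [0.558  0.0478] [(np.float64(28.3), np.float64(91.6)), (np.float64(80.5), np.float64(1.6))]
side
[296.13879877 152.86033086] ctr [0.558  0.0467] [(np.float64(30.8), np.float64(90.6)), (np.float64(82.0), np.float64(0.6))]
```

View pics/fin.png

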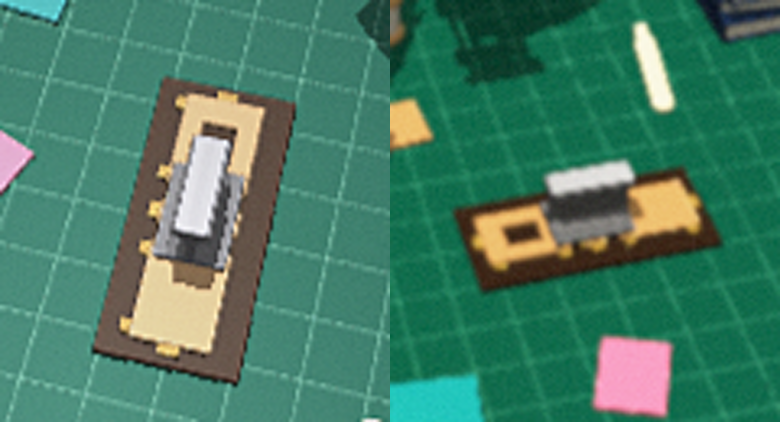

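Both views show the rail upright across the middle at (0.558,0.047), 1–2° off the tray axis at most, with the boards seated. I hand in.

```bash
python3 -c "
from plant import r
print(r.close_job())"
```

```text
the job is handed in; nothing more can be done
None
```

I laid the spine strip, window board and plain board flat against their stops, stood the rail weight squarely across the middle, and handed the job in at about 33 s; it reported no verdict, and one missed grasp had nudged the window board 1–2 mm before it was placed.

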